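Swing out the column stand's stabiliser leg

ROBOT

A 7-joint arm with a two-finger parallel gripper is mounted at the origin on the work surface. World frame = base frame: x ahead of the robot, y to its left, z up, the work surface at z = 0. Lengths are in m, angles in rad, forces in N, time in s.
With the tool pointing down it reaches from about 0.425 to 1.025 m from the base axis. Payload 3.6 kg.
Tool frame: the origin (TCP) lies at the very end of the fingers, on their centre line; the grasp point (between the pads) lies 19 mm behind it (r.hold_point_z is the distance from the TCP to the grasp point, in m); z points along the fingers, y is the direction in which the jaws open and shut (so a half turn about z gives the same grasp; the last joint's range is limited). The gripper opens to 85 mm and grips with 20 to 120 N. Pads are 22 mm wide; open, the fingers measure 114 mm over their backs; the gripper's body (76 mm by 85 mm) begins 54 mm behind the grasp point. The pads swing forward as they close: fully open they stand 13 mm farther back than shut.
Start: joints at [1.034, 0.591, 0.048, 1.609, -0.033, 0.943, -0.034], TCP at [0.311, -0.655, 0.231] pointing down, gripper open.
Joint ranges: [-2.69, 2.69], [-0.47, 2.24], [-1.27, 1.36], [0.19, 2.51], [-1.53, 4.68], [0.08, 2.07], [-3.09, 3.09]. Speed limits (rad/s): [2.57, 2.57, 3.14, 3.14, 3.14, 3.14, 3.14].

INTERFACE

Orientations are given as a unit quaternion [w, x, y, z].
In Python, from rig import r gives the robot as it stands.
- The arm moves only by the shell command python3 -m jog 'ROWS' [FORCE]. ROWS is JSON, a list of rows, each an object with "hand": the opening, from 0 (shut) to 1 (fully open); "dp": the shift along the tool's x, y, z in m, a list of three; "delta_rot": the turn, a rotation vector about the tool's x, y, z in degrees, a list of three. A call has 1 to 10 rows; each row is the pose to reach, as a shift and turn from the pose measured when the call began, along the tool's axes at that moment; what a row does not reach only later rows make up. A row lasts 1/8 s, in which the tool goes at most 62.5 mm and 10.7 degrees, less where a joint would pass 70% of its speed; a pose out of reach is approached as far as the arm can. A call with a gripper value outside its range is refused whole. The fingers move at their own pace and stop on an object; FORCE is the grip in N (left out, the last holds). Time passes only in rows, so rows that repeat a pose let the fingers close. It gives the time, the measured TCP pose, the force and the opening at its end, in the units of the state.
- r.get_state(): the state, without advancing time (a new reading comes with each control period).
- r.camera(name): name is "scene" or "top"; returns the picture (384x512x3 uint8, red, green, blue); there is no depth.
- r.camera_info(name): a dict with "fx", "fy", "cx", "cy" (pixels), "eye" and "attitude" of the camera in the world. Camera axes: x right, y up, looking along -z (the intrinsics and any distortion apply to the point x, -y, -z); pixel columns grow to the right and rows downward; lengths in m; the calibration is good to about 2 mm. A picture is of the moment at which its call begins. camera_info takes no time and is no camera call.
- r.hand_in(): hands the job in, once; it reports no verdict.
The state is a dict: "time": time; "joint_positions": joint angles; "joint_vel": joint speeds; "tau": joint torques, N m; "tool_pos": TCP position; "tool_rot": TCP orientation; "contact_force": force on the tool from outside, world axes, zero at the start; "ft_torque": the same for the moment, N m; "finger_gap": finger opening in m.
Only numpy, scipy, OpenCV 4.12 (cv2) and the standard library are available. Lean on these libraries where they do the work, as an engineer would, in place of code of your own. Each camera call takes 0.05 s, during which the arm holds its last target.

TASK

Before the clear column goes into use, swing out the folded stabiliser leg of the stand that carries it, all the way round until it snaps home in its fully-out position, square to the stand, and let go. The stand without a column is a spare: leave its leg folded as it is.

Things in the scene. Friction and masses are not known exactly. Their poses are not given: they have to be found in the camera images.
- leg (a joint): Angle of the leg on the stand that carries the clear, black-capped column: 0 = folded along the stand (its start), growing clockwise seen from above to 1.57 = fully out at the stop. A spring holds it folded, resists at the post with up to 6 N and returns a leg let go early; past about 1.15 the same spring snaps it on to 1.57 and holds it there. Steel bar 18 wide, 105 long, top 26 mm up.
- leg_hinge (a point): On that leg's upright hinge axis, 19 mm above the table; a bolt head here is 40 mm high. Axes of the stand: z up, folded leg along -x, fully-out leg along +y. The stand cannot be shifted. Its white foot plate (180 x 130, 20 mm high) begins 25 mm from here towards -y; the column (72 mm wide, 250 mm high) has its axis 84 mm towards -y.
- leg_post (a point): Middle of the upright round post on that leg, by which it is swung: 16 mm in diameter, bare from 26 to 84 mm above the table, this point 61 mm above it and 90 mm from the hinge axis. Moves with the leg; x points from the post to the hinge, z up.
- spare_leg_post (a point): The same point on the like leg of the spare stand, which has only a bare upright rod (240 mm high) and no column; its leg is to stay as it is. It is just as easily pushed.

How it is judged:
At the end, for the whole second after the job is handed in: The leg of the stand with the column is at rest within 10 degrees of its end stop (joint above 1.40 rad), and the post of the spare stand's leg is within 25 mm of where it began (value of joint leg above 1.4 rad and velocity of joint leg between -0.1 and 0.1 rad/s and distance of spare_leg_post from where it was at the start of the episode below 0.025 m); the robot touches nothing.
It fails at once if the spare stand's leg was pushed (its post moved more than 25 mm) (distance of spare_leg_post from where it was at the start of the episode above 0.025 m).
It also fails if it takes over 40 s, if anything falls off the work surface, if the arm or the gripper's body presses on something with over 40 N, if the wrist force passes 120 N, or if a joint passes its speed limit or range.

## Working session

There is one attempt and no reset: what is moved stays moved. The work goes in short steps, Python scripts to look and compute and a shell command to move; the robot and the scene stay as the last step left them, time stands still between calls to the robot, and variables do not carry over. Pictures are saved under pics/ and viewed, and the job is handed in when it is done.

```bash
mkdir -p pics; ls
python3 - <<'E'
from rig import r
import cv2
for n in("scene","top"):
    cv2.imwrite(f"pics/{n}0.png",r.camera(n)[:,:,::-1]); print(n,r.camera_info(n))
s=r.get_state();print(s)
E
```

```text
pics
scene {'fx': 383.12575064955354, 'fy': 383.12575064955354, 'cx': 258.5732980059414, 'cy': 191.69804524768873, 'eye': array([ 1.11632069, -0.41437662,  0.57729391]), 'attitude': array([0.76928555, 0.37039857, 0.22729859, 0.46833748])}
top {'fx': 417.1342855564347, 'fy': 417.1342855564347, 'cx': 250.7721447933276, 'cy': 188.2406717521646, 'eye': array([ 0.42190535, -0.11462623,  0.94417108]), 'attitude': array([-0.6947627 , -0.0495242 ,  0.03950291,  0.71644376])}
{'time': 0.1, 'joint_positions': array([ 1.03349425,  0.59205788,  0.04831619,  1.60969295, -0.03329802,
        0.94272763, -0.03370543]), 'joint_vel': array([-1.21175602e-03, -8.03159823e-05,  7.23714567e-04, -2.41408922e-03,
       -1.62128472e-04,  4.66861478e-04, -1.27440712e-03]), 'tau': array([ 3.93161419e-03, -5.49998081e+01,  1.55356586e+00, -1.98824018e+01,
        9.82001773e-03,  3.84225961e-03, -9.34007261e-06]), 'tool_pos': array([ 0.31097521, -0.65408408,  0.23023398]), 'tool_rot': array([-9.99232026e-04,  9.75473011e-01,  2.20116610e-01, -2.89851196e-04]), 'contact_force': array([ 0.46020136, -0.07406666, -0.48420873]), 'ft_torque': array([0.03743492, 0.00530975, 0.00412997]), 'finger_gap': 0.08528397096461349}
```

View pics/scene0.png

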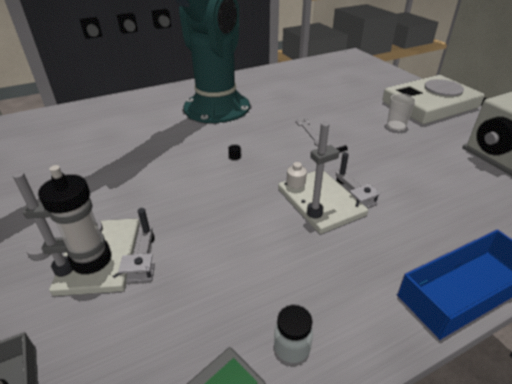

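View pics/top0.png

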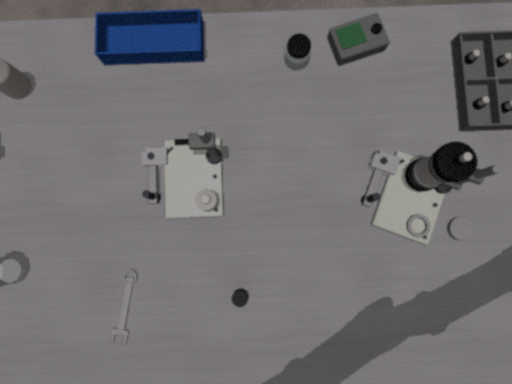

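The stand with the column is at right in the top view (hinge about (385,160), post about (369,200)). In the scene view it is at left (hinge about (138,261), post (146,220)). The spare is the other one. Next I'll enlarge these areas.

Run:
```python
import cv2
a=cv2.imread("pics/top0.png")[130:250,340:490];b=cv2.imread("pics/scene0.png")[160:300,10:180]
cv2.imwrite("pics/topc.png",cv2.resize(a,None,fx=5,fy=5,interpolation=cv2.INTER_CUBIC))
cv2.imwrite("pics/scenec.png",cv2.resize(b,None,fx=4,fy=4,interpolation=cv2.INTER_CUBIC))
```

```text
(no output)
```

View pics/topc.png

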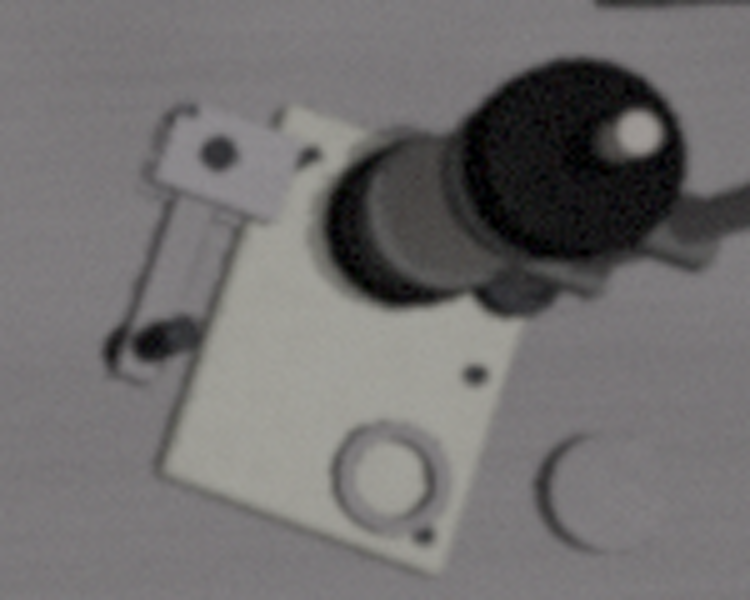

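View pics/scenec.png

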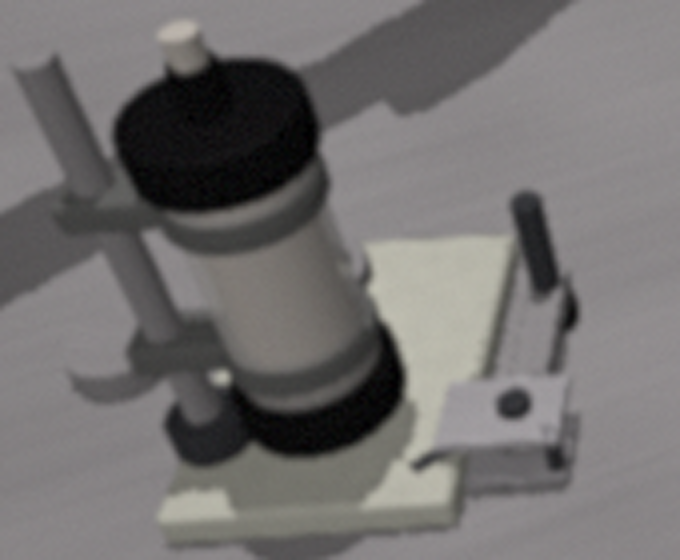

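```bash
cat > h.py <<'E'
import numpy as np, cv2
from rig import r
from scipy.spatial.transform import Rotation as R
def cam(n):
    c=r.camera_info(n);q=c["attitude"];return c,R.from_quat(np.r_[q[1:],q[0]]).as_matrix()
def ray(n,u,v):
    c,M=cam(n);d=M@np.array([(u-c["cx"])/c["fx"],-(v-c["cy"])/c["fy"],-1]);return c["eye"],d/np.linalg.norm(d)
def tri(a,b):
    A=0;B=0;
    for n,(u,v) in(("top",a),("scene",b)):
        e,d=ray(n,u,v);P=np.eye(3)-np.outer(d,d);A=A+P;B=B+P@e
    x=np.linalg.solve(A,B);return x
def atz(n,u,v,z):
    e,d=ray(n,u,v);return e+d*(z-e[2])/d[2]
def proj(n,p):
    c,M=cam(n);q=M.T@(np.array(p)-c["eye"]);return c["cx"]-c["fx"]*q[0]/q[2],c["cy"]+c["fy"]*q[1]/q[2]
E
python3 - <<'E'
from h import *
np.set_printoptions(precision=4,suppress=True)
H=tri((383.6,160.6),(138.2,260.8));print("bolt",H,atz("top",383.6,160.6,.04),atz("scene",138.2,260.8,.04))
print("ptop",tri((377,196),(141.5,210)),atz("top",377,196,.084),atz("scene",141.5,210,.084))
print("pbase",tri((370,199),(145.8,232.5)),atz("top",370,199,.026))
for u,v in((372,224),(427.5,244.5),(397.5,152)):print("plate",atz("top",u,v,.02))
print("column cap",atz("top",455,161,.25))
print("spare bolt",atz("top",151,156,.04),"post",atz("top",150,197,.05))
s=r.get_state();q=s["tool_rot"];M=R.from_quat(np.r_[q[1:],q[0]]).as_matrix();print(M,s["tool_pos"])
E
```

```text
bolt [ 0.5895 -0.3968  0.0355] [ 0.5884 -0.3964  0.04  ] [ 0.5943 -0.3961  0.04  ]
ptop [ 0.5072 -0.3624  0.0829] [ 0.5066 -0.364   0.084 ] [ 0.5097 -0.3607  0.084 ]
pbase [ 0.5069 -0.3647  0.0221] [ 0.5062 -0.365   0.026 ]
plate [ 0.4515 -0.3674  0.02  ]
plate [ 0.4033 -0.4849  0.02  ]
plate [ 0.6107 -0.435   0.02  ]
column cap [ 0.5452 -0.45    0.25  ]
spare bolt [0.6156 0.1153 0.04  ] post [0.5232 0.1149 0.05  ]
[[ 0.9031  0.4294 -0.001 ]
 [ 0.4294 -0.9031  0.0018]
 [-0.0001 -0.0021 -1.    ]] [ 0.311  -0.6541  0.2302]
```

```bash
python3 -m jog '[{"hand":0,"dp":[0.03,-0.02,0.0],"delta_rot":[0,0,-5]},{"hand":0,"dp":[0.06,-0.04,0.0],"delta_rot":[0,0,-10]},{"hand":0,"dp":[0.09,-0.06,0.0],"delta_rot":[0,0,-16]},{"hand":0,"dp":[0.12,-0.08,0.0],"delta_rot":[0,0,-22]},{"hand":0,"dp":[0.15,-0.1,0.0],"delta_rot":[0,0,-28]},{"hand":0,"dp":[0.18,-0.12,0.01],"delta_rot":[0,0,-34]},{"hand":0,"dp":[0.21,-0.145,0.02],"delta_rot":[0,0,-39]},{"hand":0,"dp":[0.235,-0.16,0.03],"delta_rot":[0,0,-42]},{"hand":0,"dp":[0.244,-0.165,0.03],"delta_rot":[0,0,-42]},{"hand":0,"dp":[0.244,-0.165,0.03],"delta_rot":[0,0,-42]}]'
python3 - <<'E'
from h import *
for n in("scene","top"):cv2.imwrite(f"pics/{n}1.png",r.camera(n)[:,:,::-1])
s=r.get_state();q=s["tool_rot"];M=R.from_quat(np.r_[q[1:],q[0]]).as_matrix();print(M.round(3),s["tool_pos"])
t=np.array([.492,-.394,.05]);print(M.T@(t-s["tool_pos"]),proj("top",s["tool_pos"]),proj("scene",s["tool_pos"]))
E
```

```text
time: 1.35
tool_pos: [0.461, -0.4004, 0.2006]
tool_rot: [-0.001, 0.832, 0.555, -0.0]
contact_force: [0.5, -0.8, 0.0]
finger_gap: -0.0002
[[ 0.386  0.923 -0.001]
 [ 0.923 -0.386  0.   ]
 [-0.    -0.001 -1.   ]] [ 0.45981831 -0.40215549  0.20083745]
[0.01999587 0.02669759 0.1508029 ] (np.float64(419.17047804704066), np.float64(214.5458849041315)) (np.float64(99.61356397473378), np.float64(152.43024197334913))
```

View pics/scene1.png

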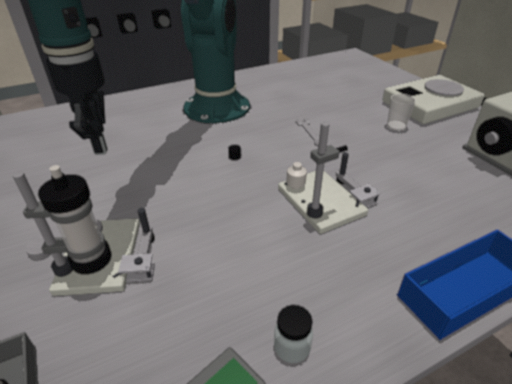

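View pics/top1.png

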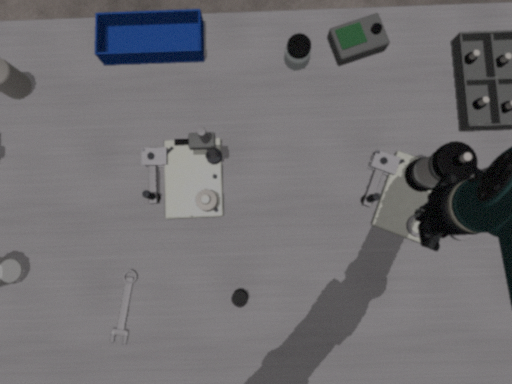

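```bash
python3 -m jog '[{"hand":0,"dp":[0.0,0.0,0.03],"delta_rot":[0,0,0]},{"hand":0,"dp":[0.0,0.0,0.06],"delta_rot":[0,0,0]},{"hand":0,"dp":[0.0,0.0,0.09],"delta_rot":[0,0,0]},{"hand":0,"dp":[0.0,0.0,0.12],"delta_rot":[0,0,0]},{"hand":0,"dp":[0.005,0.005,0.14],"delta_rot":[0,0,0]},{"hand":0,"dp":[0.01,0.01,0.153],"delta_rot":[0,0,0]},{"hand":0,"dp":[0.015,0.015,0.153],"delta_rot":[0,0,0]},{"hand":0,"dp":[0.02,0.02,0.153],"delta_rot":[0,0,0]},{"hand":0,"dp":[0.022,0.021,0.153],"delta_rot":[0,0,0]}]'
python3 - <<'E'
from h import *
im=r.camera("scene");cv2.imwrite("pics/scene2.png",cv2.resize(im[60:300,0:240,::-1],None,fx=2.5,fy=2.5,interpolation=cv2.INTER_CUBIC))
im=r.camera("top");cv2.imwrite("pics/top2.png",cv2.resize(im[110:260,330:510,::-1],None,fx=4,fy=4,interpolation=cv2.INTER_CUBIC))
s=r.get_state();print(s["tool_pos"],s["contact_force"])
E
```

```text
time: 2.58
tool_pos: [0.4892, -0.3899, 0.0489]
tool_rot: [0.001, 0.832, 0.555, 0.0]
contact_force: [-0.7, 0.9, 0.5]
finger_gap: 0.0
[ 0.48824961 -0.38985335  0.04855255] [-0.45442462  0.76343262 -0.40744411]
```

View pics/scene2.png

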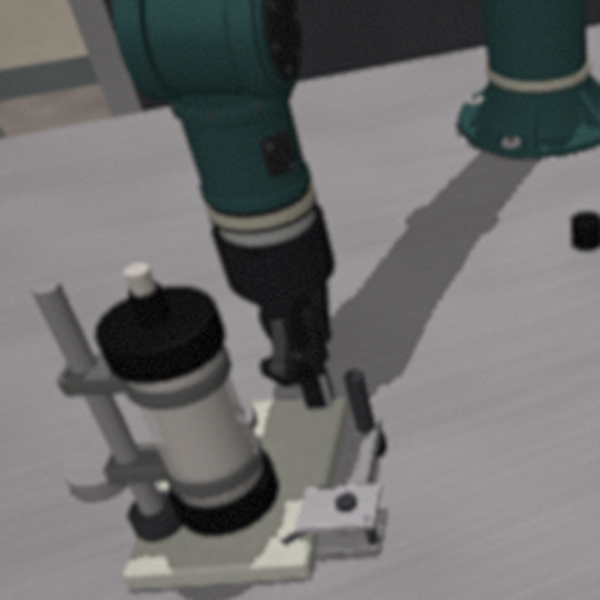

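View pics/top2.png

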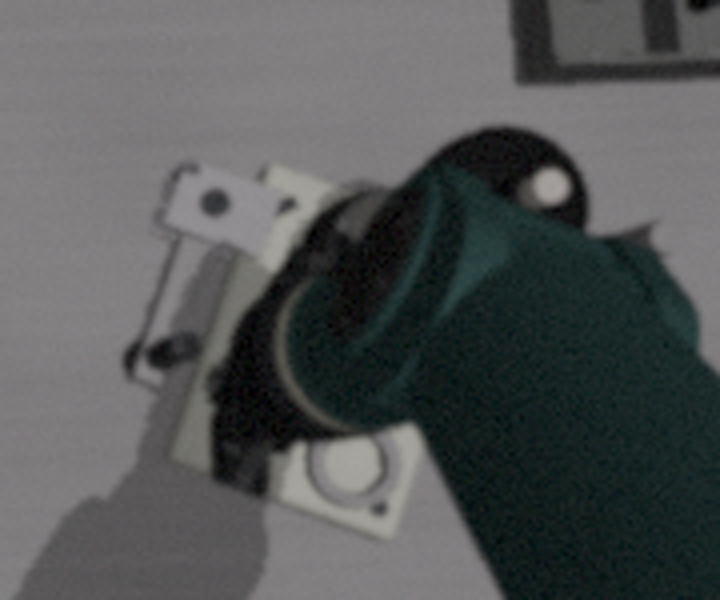

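The closed fingers are behind the post and clear of the column. I'll push to about 45° along the arc and check.

```bash
python3 -m jog '[{"hand":0,"dp":[0.007,0.003,0],"delta_rot":[0,0,0]},{"hand":0,"dp":[0.0135,0.005,0],"delta_rot":[0,0,0]},{"hand":0,"dp":[0.026,0.003,0],"delta_rot":[0,0,7.5]},{"hand":0,"dp":[0.038,0.003,0],"delta_rot":[0,0,15]},{"hand":0,"dp":[0.05,0.0045,0],"delta_rot":[0,0,22.5]},{"hand":0,"dp":[0.062,0.0075,0],"delta_rot":[0,0,30]},{"hand":0,"dp":[0.0735,0.012,0],"delta_rot":[0,0,37.5]},{"hand":0,"dp":[0.084,0.018,0],"delta_rot":[0,0,45]},{"hand":0,"dp":[0.084,0.018,0],"delta_rot":[0,0,45]}]'
python3 - <<'E'
from h import *
im=r.camera("scene");cv2.imwrite("pics/scene3.png",cv2.resize(im[60:300,0:240,::-1],None,fx=2.5,fy=2.5,interpolation=cv2.INTER_CUBIC))
im=r.camera("top");cv2.imwrite("pics/top3.png",cv2.resize(im[110:260,330:510,::-1],None,fx=4,fy=4,interpolation=cv2.INTER_CUBIC))
s=r.get_state();q=s["tool_rot"];M=R.from_quat(np.r_[q[1:],q[0]]).as_matrix();print(s["tool_pos"],s["contact_force"],M.round(3))
S=np.array([[.925,-.38],[.38,.925]]);print(S@(s["tool_pos"][:2]-[.59,-.3965]))
E
```

```text
time: 3.8
tool_pos: [0.5373, -0.3192, 0.0487]
tool_rot: [0.001, 0.981, 0.195, -0.0]
contact_force: [-1.9, -1.2, 2.6]
finger_gap: -0.0001
[ 0.53666286 -0.31952945  0.0486285 ] [-1.7507751  -1.48620677  1.08381199] [[ 0.924  0.382 -0.001]
 [ 0.382 -0.924 -0.001]
 [-0.001  0.001 -1.   ]]
[-0.07858566  0.05092964]
```

View pics/scene3.png

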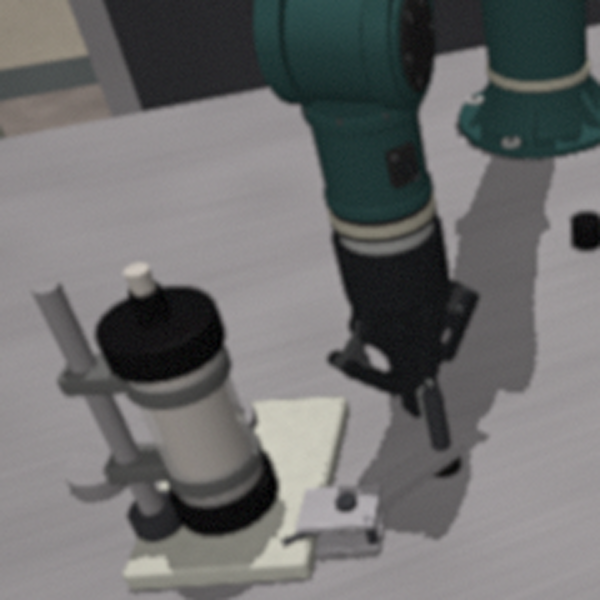

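View pics/top3.png

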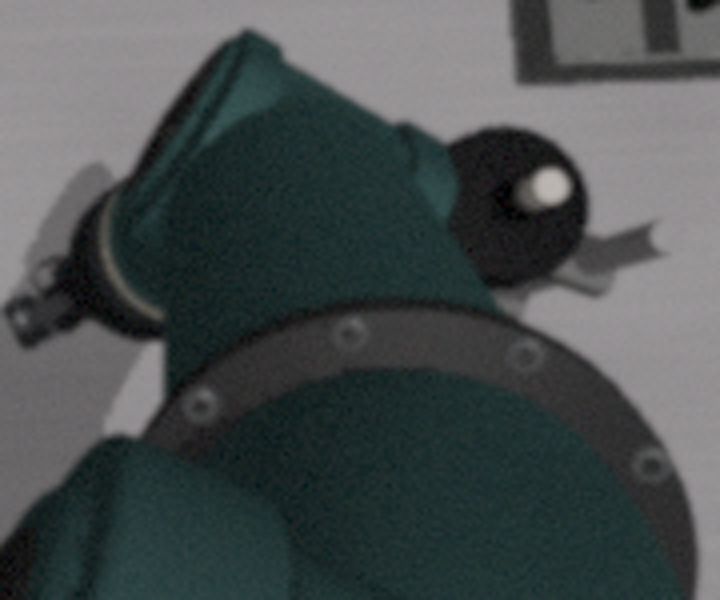

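```bash
python3 -m jog '[{"hand":0,"dp":[0.0136,-0.0023,0],"delta_rot":[0,0,8]},{"hand":0,"dp":[0.025,-0.0023,0],"delta_rot":[0,0,15]},{"hand":0,"dp":[0.0365,-0.001,0],"delta_rot":[0,0,22]},{"hand":0,"dp":[0.0475,0.002,0],"delta_rot":[0,0,29]},{"hand":0,"dp":[0.057,0.005,0],"delta_rot":[0,0,35]},{"hand":0,"dp":[0.0627,0.008,0],"delta_rot":[0,0,39]},{"hand":0,"dp":[0.0627,0.008,0],"delta_rot":[0,0,39]}]'
python3 - <<'E'
from h import *
im=r.camera("scene");cv2.imwrite("pics/scene4.png",cv2.resize(im[60:300,0:240,::-1],None,fx=2.5,fy=2.5,interpolation=cv2.INTER_CUBIC))
s=r.get_state();q=s["tool_rot"];M=R.from_quat(np.r_[q[1:],q[0]]).as_matrix();print(s["tool_pos"],s["contact_force"],M.round(3))
E
```

```text
time: 4.78
tool_pos: [0.5985, -0.3021, 0.0482]
tool_rot: [0.0, 0.99, -0.143, -0.0]
contact_force: [-0.1, -0.3, -0.2]
finger_gap: -0.0004
[ 0.59785323 -0.30232675  0.04824074] [-0.1277338   0.10711276  0.16672184] [[ 0.959 -0.283 -0.001]
 [-0.283 -0.959 -0.   ]
 [-0.001  0.    -1.   ]]
```

View pics/scene4.png

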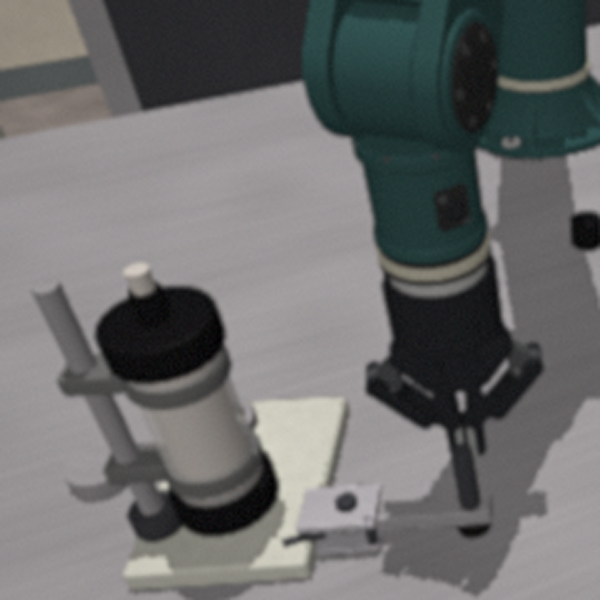

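The leg has snapped out and the contact force is about zero. Now I'll back off, go up and inspect.

```bash
python3 -m jog '[{"hand":0,"dp":[-0.015,0,0],"delta_rot":[0,0,0]},{"hand":0,"dp":[-0.035,0,0],"delta_rot":[0,0,0]},{"hand":0,"dp":[-0.05,0,-0.02],"delta_rot":[0,0,0]},{"hand":0,"dp":[-0.06,0,-0.06],"delta_rot":[0,0,0]},{"hand":0,"dp":[-0.07,0,-0.1],"delta_rot":[0,0,0]},{"hand":0,"dp":[-0.08,-0.02,-0.15],"delta_rot":[0,0,0]},{"hand":0,"dp":[-0.1,-0.06,-0.18],"delta_rot":[0,0,0]},{"hand":0,"dp":[-0.11,-0.1,-0.2],"delta_rot":[0,0,0]},{"hand":0,"dp":[-0.11,-0.12,-0.2],"delta_rot":[0,0,0]},{"hand":0,"dp":[-0.11,-0.12,-0.2],"delta_rot":[0,0,0]}]'
python3 - <<'E'
from h import *
for n in("scene","top"):cv2.imwrite(f"pics/{n}5.png",r.camera(n)[:,:,::-1])
H=np.array([.59,-.3965]);ys=np.array([.38,.925]);xs=np.array([.925,-.38])
for a in(75,80,90):
    a=np.radians(a);p=H+.09*(-np.cos(a)*xs+np.sin(a)*ys);print(proj("top",[*p,.084]),proj("scene",[*p,.084]))
print(r.get_state()["tool_pos"],r.get_state()["contact_force"])
E
```

```text
time: 6.08
tool_pos: [0.5253, -0.1541, 0.2481]
tool_rot: [-0.001, 0.99, -0.141, -0.001]
contact_force: [-0.5, -0.3, -0.5]
finger_gap: -0.0001
(np.float64(346.75162963395053), np.float64(151.82453324888607)) (np.float64(182.81792679819327), np.float64(230.40841333892627))
(np.float64(347.17621910942313), np.float64(148.18496041647774)) (np.float64(183.47153251887391), np.float64(233.2897919610768))
(np.float64(348.9870401001315), np.float64(141.1295647477137)) (np.float64(183.65675729498014), np.float64(239.39175439313894))
[ 0.52490256 -0.15699657  0.24789775] [ 0.54707924 -0.81328922 -0.49037465]
```

View pics/scene5.png

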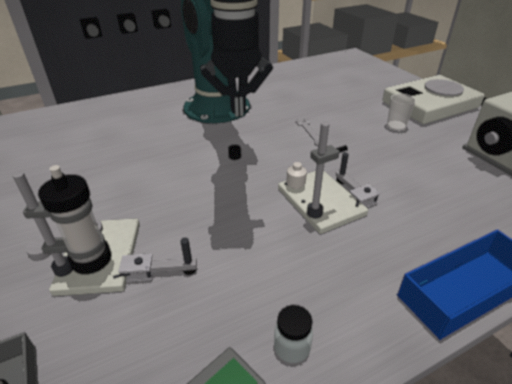

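View pics/top5.png

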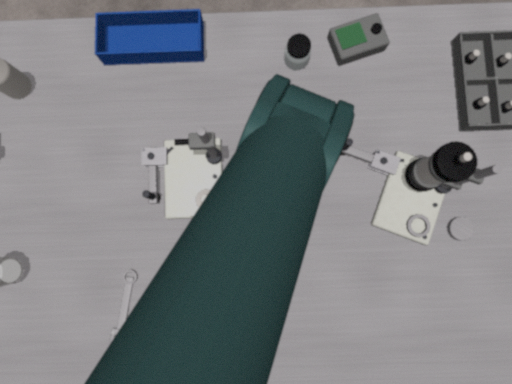

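The column's leg is out: its post top is at about (185,240) in the scene view, and I predict (183.7,239) for 90°. In the top view it is at about (347,144), against a predicted (349,141). The spare leg has not moved and the arm is in free air.

```bash
python3 -c "
from rig import r
s=r.get_state();print(abs(s['joint_vel']).max(),s['contact_force']);r.hand_in()"
```

```text
0.01439511732791156 [ 0.54707924 -0.81328922 -0.49037465]
the job is handed in; nothing more can be done
```

The leg on the column's stand is fully out, and I handed the job in at about 6 s. I pushed its post round the arc with the closed fingers until it snapped home, then backed off and raised the arm clear.

- **Leg angle:** in the last pictures the post was within about 1–4 px of where 90° should put it. The top view is the looser of the two, because the arm partly covers the post there.
- **Spare stand:** its leg looked unmoved in both views. I judged that by eye and did not measure it.
- **Robot:** it touched nothing at the end. The wrist force read about 1 N, which is the sensor's noise level, and the joints were almost still. In the readings I took, the highest force during the push was about 3.5 N.
- **Disagreement:** the two cameras placed the hinge bolt up to 6 mm apart when I assumed its stated 40 mm height. The two-view fit put it 35.5 mm high. This did not affect the push.

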